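# Pop the blade insert out of the vegetable slicer and stop it with the other finger

## Robot

A 6-joint arm with a two-finger parallel gripper is mounted at the origin on the work surface. World frame = base frame: x ahead of the robot, y to its left, z up, the work surface at z = 0. Lengths are in m, angles in rad, forces in N, time in s.
With the tool pointing down it reaches from about 0.325 to 0.775 m from the base axis. Payload 5.5 kg.
Tool frame: the origin (TCP) lies midway between the tips of the shut fingers; the grasp point (between the pads) lies 19 mm behind it (env.pinch_z is the distance from the TCP to the grasp point, in m); z points along the fingers, y is the line along which they close (so a half turn about z gives the same grasp; the last joint's range is limited). The gripper opens to 85 mm and grips with 20 to 120 N. Pads are 22 mm wide; open, the fingers measure 114 mm over their backs; the gripper's body (76 mm by 85 mm) begins 54 mm behind the grasp point. The pads swing forward as they close: fully open they stand 13 mm farther back than shut.
Start: joints at [1.165, 0.091, 1.231, -0, 1.82, -0.057], TCP at [0.205, 0.564, 0.231] pointing down, gripper open.
Joint ranges: [-2.87, 2.87], [-0.86, 2.18], [0.17, 2.46], [-1.51, 4.65], [0.06, 2.69], [-2.65, 2.65]. Speed limits (rad/s): [2.57, 2.57, 3.01, 3.14, 3.14, 3.14].

## Interface

Orientations are given as a unit quaternion [x, y, z, w].
In Python, from station import env, imaging gives the robot as it stands. The module is installed in compiled form; this text tells all that it offers.
- The arm moves only by the tool move_arm, never from a script. Its argument "series" is a list of rows, each a list of 4 numbers: the shift along the tool's x, y, z in cm, then the turn about the tool's z in rad. In form: [[dx, dy, dz, turn], ...]. A call has 1 to 12 rows; each row is the pose to reach, as a shift and turn from the pose commanded when the call began, along the tool's axes at that moment; what a row does not reach only later rows make up. A row lasts 1/12 s, in which the tool goes at most 41.7 mm and 7.16 degrees, less where a joint would pass 70% of its speed; a pose out of reach is approached as far as the arm can. A call with a gripper value outside its range is refused whole. "hand" is the opening, from -1 (shut) to 1 (fully open), set as the call begins (left out, the last holds). The fingers move at their own pace and stop on an object; "squeeze" is the grip in N (left out, the last holds). Time passes only in rows, so rows that repeat a pose let the fingers close. It gives the time, the measured TCP pose, the force, the opening and the grip force at its end, in the units of the state.
- env.read_state(): the state, without advancing time (a new reading comes with each control period).
- imaging.camera(name): name is "scene" or "top" or "wrist"; returns (picture, depth): 384x512x3 uint8, blue, green, red; 384x512 float32, m along the optical axis (not along the pixel's ray), 0 where there is no reading.
- imaging.get_calibration(name): a dict with "vfov" (degrees; the focal length in pixels is half the picture's height over the tangent of half this angle, whatever the lens; pixels are square), "cx", "cy" (the principal point, pixels), "cam_to_world" (4x4, takes a point from camera to world coordinates); the wrist camera has in their place "T_tool_cam" (4x4, takes a point from camera to tool coordinates, whose origin is the TCP and whose axes are the flange's). Camera axes: x right, y down, z forward; pixel columns grow to the right and rows downward; lengths in m; the calibration is good to about 2 mm. A picture is of the moment at which its call begins: read the wrist's pose just before it. get_calibration takes no time and is no camera call.
- env.hand_in(): hands the job in; it is judged then, once.
The state is a dict: "t": time; "joint_pos": joint angles; "qvel": joint speeds; "joint_efforts": joint torques, N m; "eef_pos": TCP position; "eef_rot": TCP orientation; "ft_force": force on the tool from outside, world axes, zero at the start; "wrist_torque": the same for the moment, N m; "gripper_width": finger opening in m; "gripper_force": force on a finger pad.
Only numpy, scipy, OpenCV 4.12 (cv2) and the standard library are available. Lean on these libraries where they do the work, as an engineer would, in place of code of your own. Each camera call takes 0.05 s, during which the arm holds its last target. There are 200 camera calls.

## Task

Release the blade insert of the sloping vegetable slicer: press the spring ejector button on the slicer's side down with one finger until the insert pops up, and with the other finger, waiting over the lower runway, stop the insert before it slides away down the slope. Pick nothing up and leave the food holder, the jar and the bowl alone. Finish holding it so: the button still pressed down and the popped-up insert at rest against the other finger, after sliding 6 cm at the most.

Things in the scene. Friction and masses are not known exactly. Their poses are not given: they have to be found in the camera images.
- deck: sloping deck of a hand vegetable slicer fixed on the counter: slick steel runway 104 mm wide between white rails (12 mm wide, 3 mm proud of it), 360 mm long, loop handle at its upper end. Origin: on the runway plane, middle of the insert's bay, 82 mm above the counter. x: down the slope (22 degrees), y: level, across to the button's side, z: normal. Bay: pocket 8 mm deep, x = -47 to +47 mm.
- runway_end (a point): middle of the open lower end of the lower runway, on its surface, at deck x = 178 mm, close above the counter. The lower runway goes on smoothly from the bay (deck x = 47 mm) to here with no stop: once out of its pocket the insert slides down it at once, faster and faster.
- insert: loose blade insert in the bay, about 140 g: white plastic plate with a steel blade across, 90 mm along the slope, 100 wide, 8 thick, 11 in its lower half. Origin: centre of its underside, axes as the deck's. Seated: origin at deck z = -8 mm, x = 1 to 2 mm, lower edge at x = 46 to 47 mm, lower half 3 mm proud of the runway. Raised by 8 mm it leaves the pocket; its top is then 11 to 12 mm above the runway.
- ejector_pad (a point): centre of the top face of the grey ribbed ejector button, 34 mm along the slope by 18 across, on a white housing outside the rail on the deck's +y side. At rest at deck x = 72, y = 76, z = 14 mm: its middle is 25 mm farther down the slope than the seated insert's lower edge. Pressed fully, the face is 4.5 mm above the runway plane, so a second fingertip at equal height then bars the runway.
- ejector (a joint): travel of the ejector button: 0 at rest, grows as it is pressed along deck -z, 0.0095 m fully down (hard stop). Spring 2 N to start, 5.5 N fully down, plus about 1.5 N for the insert. A plate under the insert is linked to it and rises by as much as the button goes down, so the insert comes free at 0.008 m. Let go, the button springs up and the plate sinks.
- holder: the slicer's food holder, a bystander: round white plastic, 86 mm across, 62 mm high with a knob, standing on the counter. Origin: centre of its underside.
- jar: closed glass jar with a steel lid, a bystander: 48 mm diameter, 100 mm high, standing on the counter. Origin: centre of its underside.
- bowl: white bowl, a bystander: 130 mm across, 60 mm high, standing on the counter. Origin: centre of its underside.
There are look-alikes about, which are no part of the job. Several things have the shape of the insert; the one meant has the colours described above.

How it is judged:
By the outcome, as a careful person would: the job done as asked, in the order asked, and still so for the second after the job is handed in, while the arm keeps its last pose, push and grip.
It also fails if it takes over 32 s, if anything falls off the work surface, if the arm or the gripper's body presses on something with over 40 N, if the wrist force passes 120 N, or if a joint passes its speed limit or range.

## Working session

There is one attempt and no reset: what is moved stays moved. The work goes in short steps, Python scripts to look and compute and a tool call to move; the robot and the scene stay as the last step left them, time stands still between calls to the robot, and variables do not carry over. Pictures are saved under pics/ and viewed, at most 10 in all, crops included, and the job is handed in when it is done.

Besides the shell and the picture viewer there is one more tool, called after ">>>" as name(argument=value, ...) on one line, values as JSON. move_arm: Moves the arm, as the interface text tells. Its arguments: {"type":"object","properties":{"series":{"type":"array"},"hand":{"type":"number"},"squeeze":{"type":"number"}},"required":["series"]}

```bash
mkdir -p pics
cat > h.py <<'E'
import numpy as np, cv2
from station import env, imaging
from scipy.spatial.transform import Rotation as R
def snap(n):
    s=env.read_state(); p,d=imaging.camera(n); c=imaging.get_calibration(n)
    if n=="wrist":
        T=np.eye(4); T[:3,:3]=R.from_quat(s["eef_rot"]).as_matrix(); T[:3,3]=s["eef_pos"]
        M=T@np.array(c["T_tool_cam"])
    else: M=np.array(c["cam_to_world"])
    np.savez(n,p=p,d=d,M=M,c=[c["vfov"],c["cx"],c["cy"]]); return p,d
def pt(n,u,v,z=None):
    f=np.load(n+".npz"); vf,cx,cy=f["c"]; F=192/np.tan(np.radians(vf/2)); M=f["M"]
    u=np.asarray(u,float);v=np.asarray(v,float)
    if z is None: z=f["d"][v.round().astype(int),u.round().astype(int)]
    P=np.stack([(u-cx)/F*z,(v-cy)/F*z,z],-1)
    return P@M[:3,:3].T+M[:3,3]
E
python3 - <<'E'
from h import *
a,_=snap("scene");b,_=snap("top")
cv2.imwrite("pics/a.png",a);cv2.imwrite("pics/b.png",b)
print(env.read_state(), env.pinch_z)
E
```

```text
{'t': 0.1, 'joint_pos': array([ 1.16531877e+00,  9.18107029e-02,  1.23178740e+00, -1.57402448e-05,
        1.81975925e+00, -5.67177524e-02]), 'qvel': array([ 0.00019077, -0.00172066, -0.00199977, -0.00053422,  0.00135963,
       -0.00072802]), 'joint_efforts': array([ 2.57626547e-03, -4.60217214e+01, -4.19218791e+01,  7.53875656e-05,
        1.06018336e-02,  7.84846268e-07]), 'eef_pos': array([0.20495989, 0.56364821, 0.23023528]), 'eef_rot': array([ 1.73499314e-01,  9.84833595e-01, -8.60639497e-04, -1.94672220e-04]), 'ft_force': array([ 0.21812213,  0.05154511, -0.39909774]), 'wrist_torque': array([ 0.03230374, -0.00634933, -0.01673238]), 'gripper_force': 0.0, 'gripper_width': 0.0856696547498097} 0.0187
```

View pics/a.png

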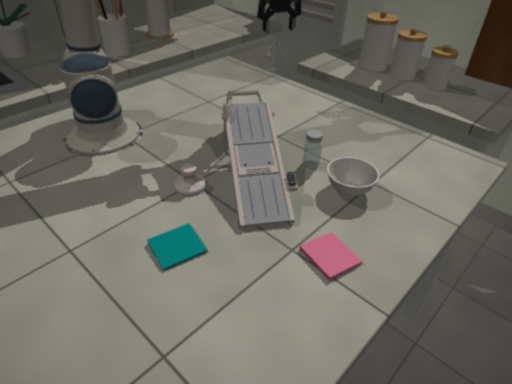

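View pics/b.png

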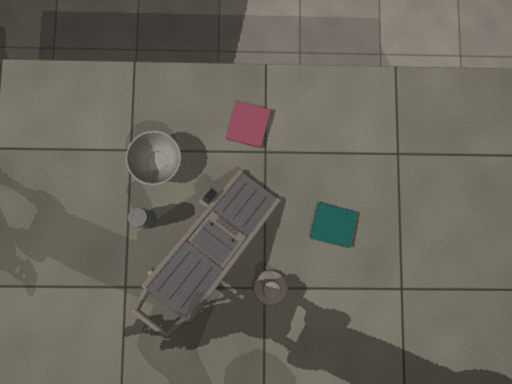

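The scene picture shows the deck with the insert seated at (256,155) and the button at (291,181). In the top view they are at about (214,240) and (209,197). Insert candidates are the teal plate (177,245), the pink plate (330,255) and the white/steel one in the bay (256,155). I choose the one in the bay and will check it in a crop.

Run:
```python
from h import *
f=np.load("top.npz");print(f["M"].round(3),f["c"])
p=f["p"][160:340,120:300]; q=np.load("scene.npz")["p"][80:230,200:320]
p=cv2.convertScaleAbs(cv2.resize(p,None,fx=3,fy=3,interpolation=2),alpha=1.5)
cv2.imwrite("pics/c.png",p)
u=[209,214,244,274,250];v=[197,240,205,200,220]
print(pt("top",u,v).round(4))
```

```text
[[ 0.01  -0.994  0.105  0.5  ]
 [-1.    -0.012 -0.022  0.095]
 [ 0.023 -0.105 -0.994  1.043]
 [ 0.     0.     0.     1.   ]] [ 48.96696324 253.42019737 193.33656703]
[[0.5929 0.1759 0.0722]
 [0.4944 0.1616 0.0846]
 [0.5779 0.0949 0.038 ]
 [0.5927 0.0217 0.0169]
 [0.5416 0.0804 0.0539]]
```

View pics/c.png

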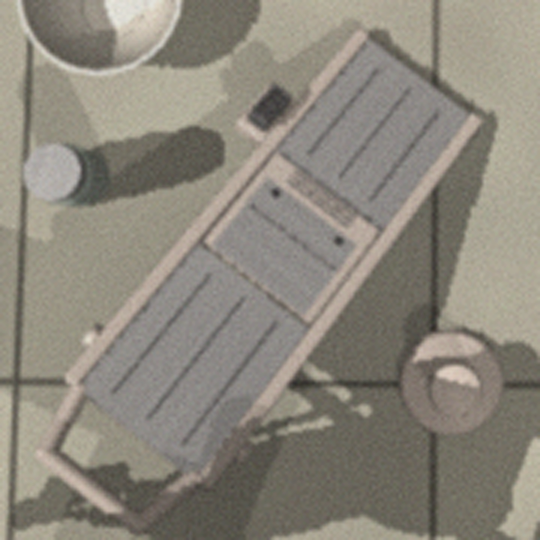

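```bash
cat > pose.py <<'E'
from h import *
from scipy.optimize import least_squares
c=np.array([[360,32],[480,120],[283,156],[380,228],[205,241],[307,322],[72,380],[270,105]],float)
X=np.array([[178,64,3],[178,-64,3],[46.5,50,3],[46.5,-50,3],[-43.5,50,0],[-43.5,-50,0],[-182,64,3],[72,76,14]])/1e3
px=(c+.5)/3-.5+[120,160]
def T(q):
    a=q[0]; Rm=(R.from_euler('z',a)*R.from_euler('y',22,degrees=True)).as_matrix(); return Rm,np.array(q[1:4])
f=np.load("top.npz");vf,cx,cy=f["c"];F=192/np.tan(np.radians(vf/2));M=np.linalg.inv(f["M"])
def res(q):
    Rm,t=T(q); W=X@Rm.T+t; C=W@M[:3,:3].T+M[:3,3]
    r=np.c_[F*C[:,0]/C[:,2]+cx,F*C[:,1]/C[:,2]+cy]-px
    return np.r_[r.ravel(),(q[3]-.082)*1000]
s=least_squares(res,[-.7,.5,.15,.082],loss='soft_l1')
E
python3 - <<'E'
from pose import *
print(s.x,res(s.x).round(1)); Rm,t=T(s.x)
# depth check: runway points in deck frame
g=np.array([(x,y,0) for x in(-100,100,130,160) for y in(-30,0,30)])/1e3
W=g@Rm.T+t;C=W@M[:3,:3].T+M[:3,3];u=F*C[:,0]/C[:,2]+cx;v=F*C[:,1]/C[:,2]+cy
D=(pt("top",u,v)-t)@Rm; print((D*1e3).round(1)[:,2])
for n,p in dict(pad=(72,76,14),runend=(178,0,0)).items(): print(n,Rm@(np.array(p)/1e3)+t)
st=env.read_state();Rt=R.from_quat(st["eef_rot"]).as_matrix();print(Rt.round(3),Rm.round(3))
# scene check of pad height
print(pt("scene",[291],[180]),pt("top",[209],[195]))
print("bowl,jar",pt("top",[154,138],[157,217]).round(3))
E
```

```text
[-0.62697362  0.4964121   0.15421476  0.08176267] [-0.8 -1.5  1.2  0.1 -2.  -0.9  0.4  0.9 -0.   0.4  2.   0.4 -2.2  0.1
  0.6 -0.2 -0.2]
[ 3.8  1.5  1.9  1.9  1.   4.  -0.3  0.7  0.5  1.4  0.   2.1]
pad [0.59930854 0.1735169  0.06777157]
runend [0.63006158 0.05738709 0.0150827 ]
[[-0.94   0.342 -0.001]
 [ 0.342  0.94  -0.002]
 [ 0.    -0.002 -1.   ]] [[ 0.751  0.587  0.303]
 [-0.544  0.81  -0.22 ]
 [-0.375 -0.     0.927]]
[[0.60669212 0.16832117 0.06381451]] [[0.59768906 0.17614069 0.07064425]]
bowl,jar [[0.697 0.32  0.006]
 [0.544 0.33  0.1  ]]
```

The crop confirms the choice: a white plate with a steel blade sits in the bay, with the dark ribbed button at crop (270,105). The pose fit agrees to a few mm and the heights match. I'll move to a hover above it with the fingers part-closed to a 76 mm spacing.

>>> move_arm(series=[[-4,-2.2,0,0.02],[-7.5,-4,0,0.05],[-11,-6,0,0.08],[-14.5,-7.8,0,0.11],[-18,-9.7,0,0.14],[-21.5,-11.6,0,0.17],[-25,-13.5,0,0.2],[-28.5,-15.3,0,0.22],[-32,-17.2,0,0.24],[-35.5,-19.1,0,0.26],[-39,-21,0,0.28],[-42.5,-22.9,0,0.28]], hand=0.46)

```text
t: 1.1
eef_pos: [0.5271, 0.2016, 0.2308]
eef_rot: [0.31, 0.951, -0.0, -0.0]
ft_force: [0.8, 0.9, -0.3]
gripper_width: 0.0625
gripper_force: 0.0
```

```bash
cat > tgt.py <<'E'
from pose import *
def go(cd,extra=(0,0,0)):
    """shift (cm, tool axes) bringing the tool point 'extra' (tool frame, m) to deck point cd (mm)"""
    Rm,t=T(s.x); st=env.read_state();Rt=R.from_quat(st["eef_rot"]).as_matrix()
    P=Rm@(np.array(cd)/1e3)+t
    d=Rt.T@(P-st["eef_pos"])-np.array(extra)
    e=np.arctan2(*(Rt.T@Rm[:,1])[[0,1]])
    print("shift cm",(d*100).round(2),"turn",round(-e,3),"t",st["t"],"w",st["gripper_width"],st["eef_pos"].round(4),st["ft_force"].round(2))
E
python3 -c "
from tgt import *
go((72,38,14),(.011,0,0))"
```

```text
shift cm [-8.61 -1.81 16.3 ] turn -0.003 t 1.1 w 0.06254353826877024 [0.5271 0.2016 0.2308] [ 0.85  0.92 -0.26]
```

>>> move_arm(series=[[-3,-0.6,2,0],[-6,-1.2,4,0],[-8.4,-1.7,6,0],[-8.4,-1.7,8,0],[-8.4,-1.7,10,0],[-8.4,-1.7,11,0],[-8.4,-1.7,11,0],[-8.4,-1.7,11,0]])

```text
t: 1.77
eef_pos: [0.5838, 0.1404, 0.1211]
eef_rot: [0.309, 0.951, -0.0, -0.001]
ft_force: [-0.0, 0.3, -0.3]
gripper_width: 0.0622
gripper_force: 0.0
```

Run:
```python
from tgt import *
go((72,38,14),(.011,0,0))
p,d=snap("wrist"); cv2.imwrite("pics/w.png",cv2.convertScaleAbs(cv2.resize(p,(800,600),interpolation=2),alpha=1.4))
print(imaging.get_calibration("wrist"))
```

```text
shift cm [-0.42 -0.21  5.33] turn -0.001 t 1.7667 w 0.062179251671661696 [0.5838 0.1404 0.1211] [-0.04  0.33 -0.32]
{'vfov': 65.26167657863843, 'cx': 259.3975121533152, 'cy': 192.56623154859977, 'T_tool_cam': array([[-7.98976022e-04, -9.63252237e-01, -2.68597263e-01,
         6.79529328e-02],
       [ 9.99999461e-01, -9.47635316e-04,  4.23817598e-04,
         6.33161025e-04],
       [-6.62775501e-04, -2.68596780e-01,  9.63252475e-01,
        -1.42603257e-01],
       [ 0.00000000e+00,  0.00000000e+00,  0.00000000e+00,
         1.00000000e+00]])}
```

View pics/w.png

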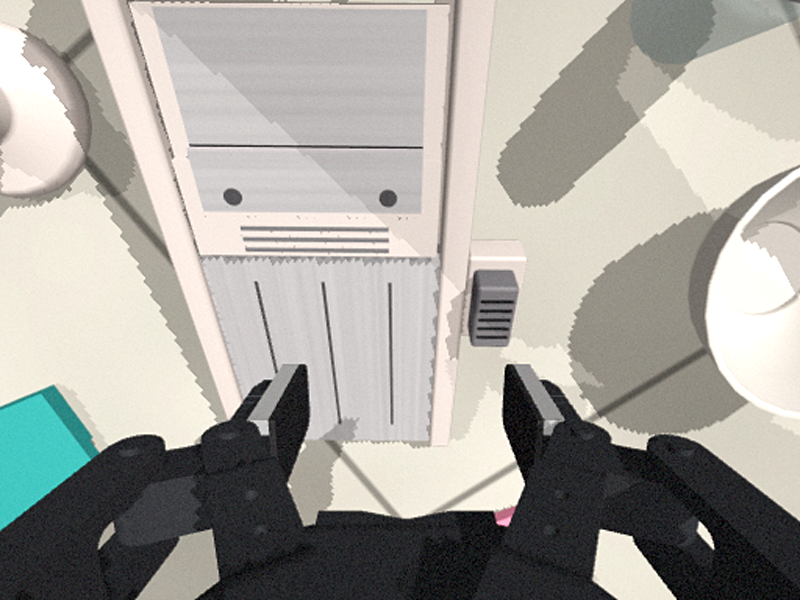

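The insert is in the bay with its lower edge at row ~255, and the button's ribbed face is at about (494,310). The finger tips are at (290,370) and (520,370). I'll measure the button, insert edge and tips by depth.

Run:
```python
from tgt import *
Rm,t=T(s.x); st=env.read_state();Rt=R.from_quat(st["eef_rot"]).as_matrix()
k=.64
def rep(n,pts):
    a=np.array(pts)*k; W=pt("wrist",a[:,0],a[:,1]); print(n); print("deck",((W-t)@Rm*1e3).round(1).tolist()); print("tool",((W-st["eef_pos"])@Rt*1e3).round(1).tolist())
rep("pad",[(494,300),(494,318),(494,335),(480,318),(510,318),(494,280)])
rep("housing",[(497,260),(497,247)])
rep("insert low",[(320,248),(230,250),(430,248)])
rep("runway",[(300,300),(360,300),(300,330)])
rep("rail",[(445,350),(205,320)])
rep("tipsL",[(300,370),(285,372),(272,400),(300,400)])
rep("tipsR",[(510,370),(527,372),(540,400)])
```

```text
pad
deck [[62.7, 78.4, 15.3], [72.9, 79.6, 14.8], [83.1, 80.8, 14.6], [72.9, 73.5, 14.9], [73.5, 86.8, 14.2], [56.0, 78.4, 10.1]]
tool [[15.5, 37.7, 50.0], [6.1, 38.9, 54.3], [-3.2, 40.1, 58.3], [6.1, 32.8, 54.2], [5.8, 46.1, 55.1], [23.6, 37.7, 52.3]]
housing
deck [[52.2, 80.7, 0.4], [49.9, 81.6, -6.7]]
tool [[30.8, 40.0, 59.9], [35.6, 40.8, 65.6]]
insert low
deck [[43.8, 5.2, 3.9], [45.0, -32.9, 3.3], [43.8, 51.2, 4.2]]
tool [[37.1, -35.5, 53.4], [36.2, -73.7, 54.4], [37.1, 10.4, 53.2]]
runway
deck [[74.3, -8.2, -0.2], [73.6, 19.9, 0.8], [91.9, -10.5, 0.7]]
tool [[10.4, -48.9, 68.6], [10.7, -20.8, 67.4], [-6.3, -51.1, 74.4]]
rail
deck [[102.8, 60.4, 3.6], [83.6, -53.7, 3.1]]
tool [[-17.3, 19.7, 75.9], [0.5, -94.4, 69.1]]
tipsL
deck [[42.6, 9.6, 75.3], [42.2, 5.5, 76.5], [35.7, 6.5, 92.6], [49.6, 9.7, 80.8]]
tool [[11.4, -31.0, -13.2], [11.3, -35.1, -14.5], [11.3, -34.1, -31.9], [2.9, -31.0, -15.7]]
tipsR
deck [[44.5, 72.3, 73.7], [42.1, 76.4, 76.8], [35.1, 75.2, 93.3]]
tool [[10.4, 31.7, -10.9], [11.4, 35.8, -14.7], [11.7, 34.6, -32.6]]
```

The pad is at tool (6.5, 39, 54) mm. The tips' upslope edge is at tool x 11, with inner faces at y ±31. I'll shift and descend to just above the button.

>>> move_arm(series=[[-0.5,0.3,1.5,0],[-0.5,0.3,3,0],[-0.5,0.3,4.2,0],[-0.5,0.3,5,0],[-0.5,0.3,5.4,0],[-0.5,0.3,5.4,0],[-0.5,0.3,5.4,0]])

```text
t: 2.4
eef_pos: [0.5901, 0.1399, 0.0679]
eef_rot: [0.309, 0.951, 0.0, 0.0]
ft_force: [-0.2, 0.3, 0.2]
gripper_width: 0.0624
gripper_force: 0.0
```

Run:
```python
from tgt import *
go((72,38,14),(.011,0,0))
p,d=snap("wrist"); cv2.imwrite("pics/w2.png",cv2.convertScaleAbs(cv2.resize(p,(800,600),interpolation=2),alpha=1.4))
```

```text
shift cm [ 0.13 -0.54  0.02] turn -0.002 t 2.4 w 0.06244462181858755 [0.5901 0.1399 0.0679] [-0.17  0.27  0.24]
```

View pics/w2.png

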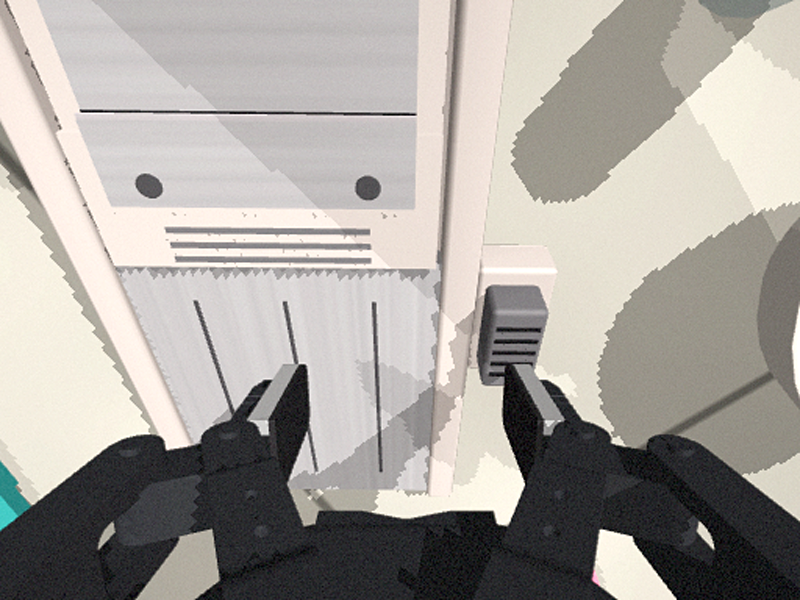

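The right tip (515,367) is laterally over the button (485–545), and the left tip is over the runway. One more depth check before contact.

Run:
```python
from h import *
st=env.read_state();Rt=R.from_quat(st["eef_rot"]).as_matrix()
a=np.array([(500,318),(535,318),(517,318),(517,334),(517,346),(517,356),(490,355),(538,355),(516,368),(510,372),(290,370),(420,262),(200,262)])*.64
W=pt("wrist",a[:,0],a[:,1]);print(((W-st["eef_pos"])@Rt*1e3).round(1))
```

```text
[[ 24.4  29.6  -5.2]
 [ 24.3  40.4  -4.9]
 [ 24.6  34.7  -5.8]
 [ 18.3  35.8  -2.6]
 [ 14.   36.2  -2. ]
 [  9.4  37.2   0.9]
 [  9.7  28.3   1.2]
 [  9.2  44.4   2.3]
 [ 11.4  33.5 -13.2]
 [ 10.1  31.8 -13.3]
 [ 11.  -33.7 -13.7]
 [ 40.7   5.1   1. ]
 [ 40.9 -62.8   0.1]]
```

>>> move_arm(series=[[0.1,0.1,0.3,0],[0.2,0.1,0.5,0],[0.2,0.1,0.7,0],[0.2,0.1,0.8,0],[0.2,0.1,0.8,0],[0.2,0.1,0.8,0]])

```text
t: 2.95
eef_pos: [0.5893, 0.142, 0.0602]
eef_rot: [0.309, 0.951, 0.0, 0.001]
ft_force: [-0.8, 0.2, 4.2]
gripper_width: 0.0625
gripper_force: 2.1
```

>>> move_arm(series=[[0.05,0,0.1,0],[0.1,0,0.2,0],[0.15,0,0.3,0],[0.2,0,0.4,0],[0.2,0,0.4,0],[0.2,0,0.4,0]])

```text
t: 3.45
eef_pos: [0.5881, 0.1429, 0.0564]
eef_rot: [0.309, 0.951, 0.0, 0.001]
ft_force: [0.2, -0.1, 6.4]
gripper_width: 0.0621
gripper_force: 2.8
```

>>> move_arm(series=[[0.05,0,0.1,0],[0.1,0,0.2,0],[0.12,0,0.3,0],[0.12,0,0.3,0],[0.12,0,0.3,0]])

```text
t: 3.87
eef_pos: [0.5874, 0.1435, 0.0537]
eef_rot: [0.309, 0.951, 0.0, 0.001]
ft_force: [0.5, -0.6, 6.1]
gripper_width: 0.0624
gripper_force: 3.0
```

Run:
```python
from tgt import *
go((72,38,14),(.011,0,0))
p,d=snap("wrist"); cv2.imwrite("pics/w3.png",cv2.convertScaleAbs(cv2.resize(p,(800,600),interpolation=2),alpha=1.4))
```

```text
shift cm [-0.31 -0.67 -1.41] turn -0.002 t 3.8667 w 0.06241664498316519 [0.5874 0.1435 0.0537] [ 0.46 -0.64  6.1 ]
```

View pics/w3.png

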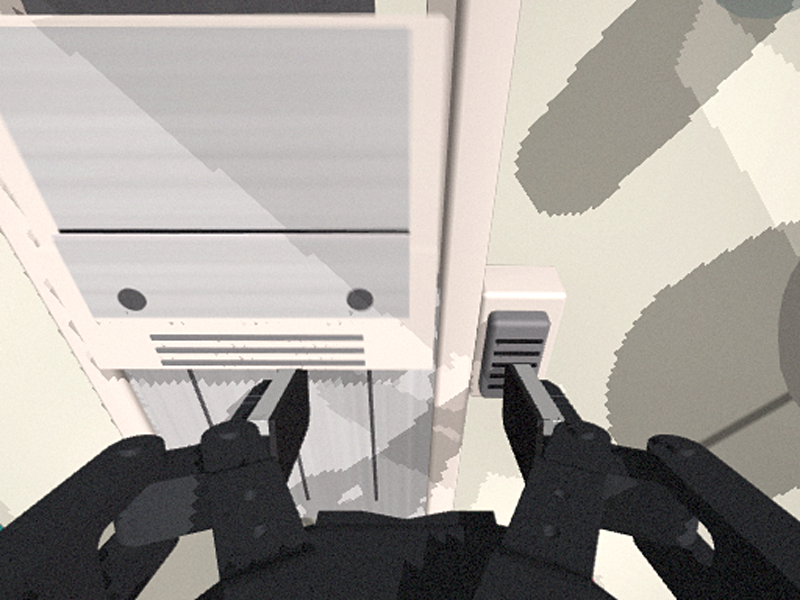

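The insert has popped out and slid down against the left finger: its lower edge is at row ~368, touching the tip at (295,370). I'll press a little further to the hard stop for margin.

>>> move_arm(series=[[0.03,0,0.08,0],[0.06,0,0.15,0],[0.06,0,0.2,0],[0.06,0,0.2,0],[0.06,0,0.2,0],[0.06,0,0.2,0]])

```text
t: 4.42
eef_pos: [0.587, 0.1438, 0.0523]
eef_rot: [0.309, 0.951, 0.001, 0.002]
ft_force: [-1.1, -1.4, 7.9]
gripper_width: 0.0623
gripper_force: 4.3
```

>>> move_arm(series=[[0.02,0,0.05,0],[0.03,0,0.1,0],[0.03,0,0.1,0],[0.03,0,0.1,0],[0.03,0,0.1,0],[0.03,0,0.1,0],[0.03,0,0.1,0],[0.03,0,0.1,0]])

```text
t: 5.08
eef_pos: [0.5871, 0.1439, 0.0522]
eef_rot: [0.309, 0.951, 0.001, 0.002]
ft_force: [-1.5, -2.2, 11.9]
gripper_width: 0.0621
gripper_force: 5.6
```

Run:
```python
from tgt import *
go((72,38,14),(.011,0,0))
p,d=snap("wrist"); cv2.imwrite("pics/w4.png",cv2.convertScaleAbs(cv2.resize(p,(800,600),interpolation=2),alpha=1.4))
```

```text
shift cm [-0.36 -0.68 -1.57] turn -0.002 t 5.0833 w 0.062113148297752614 [0.5871 0.1439 0.0522] [-1.47 -2.22 11.87]
```

View pics/w4.png

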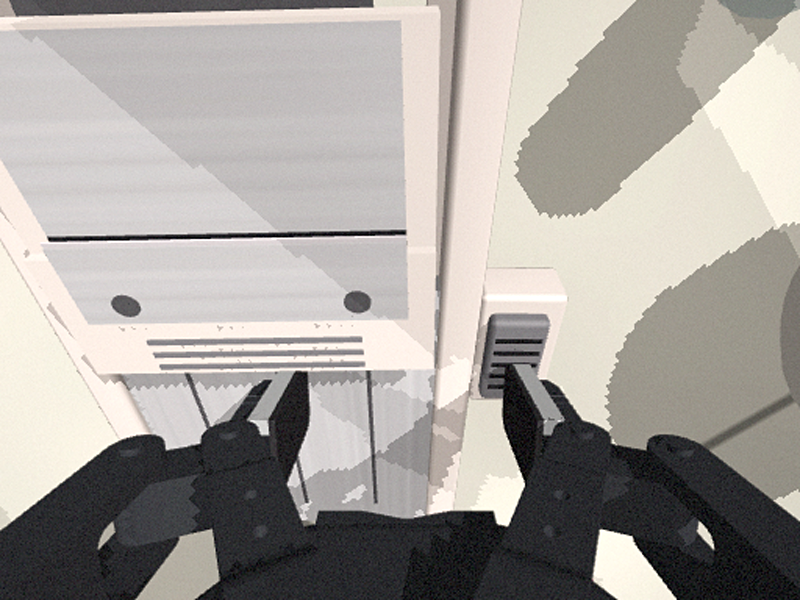

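The button is at its hard stop: the last 1 mm of command moved the tip only 0.1 mm, at 12 N. The insert rests against the left tip at about (300,372) after sliding about 2.5–3 cm.

```bash
python3 -c "
from station import env
print(env.hand_in())"
```

```text
the job is handed in; nothing more can be done
None
```

Job handed in at about 5 s of the 32 s allowed: the button is held at its hard stop with about 12 N, and the popped-up insert rests against the other finger after an estimated 2.5–3 cm slide; no verdict was returned.

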